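# Shut down the sauce warmer and present the red pot

### The job

Service is over: first turn the sauce warmer's thermostat knob fully anticlockwise to its off stop, then turn the pot carousel until the red-lidded pot stands squarely at the front, in line with the red pointer on the housing. Keep hold of the carousel's black T-handle so that the carousel stays still there while the pot is lifted out: you finish while gripping the handle, not letting go. The pots are hot, so do not touch them, and leave the onions, bottle and ramekin where they are.

Things in the scene. Friction and masses are not known exactly. Their poses are not given: they have to be found in the camera images.
- warmer: Fixed revolving sauce warmer: round steel housing, 332 mm across, 94 mm high; origin on the table under its centre. Its front is its -x side (roughly towards the robot): red pointer on the rim and a drip ledge reaching 226 mm from the centre, 72 mm high. At its -y side a grey control box, 120 mm in x, out to 280 mm from the centre, top 97 mm above the table, with the thermostat knob on top.
- front (a point): The front place of the carousel: the point, fixed to the housing, where the centre of a pot stands when it is squarely at the front: 105 mm from the carousel's axis towards the red pointer, at the height of the plate's top.
- carousel: Turning part: plate 306 mm across, origin on the vertical turning axis (centre of the housing), 94 mm above the table. Five collars, 16 mm high, centres 105 mm from the axis, 72 degrees apart, hold a pot each; a post in the middle bears the T-handle. Turns either way, over a full turn, with friction of about 0.15 N m; stays where it is left. Its x axis is parallel to the handle's bar.
- handle: Black T-handle on the carousel's post, fixed to the carousel: a bar 100 mm long (its x axis), 18 mm thick (its y axis), 32 mm high (z). Origin at the bar's centre, on the turning axis, 222 mm above the table; the pots' lids reach 180 mm above the table. Gripping the bar across its thickness from above and twisting turns the carousel.
- knob (a joint): Thermostat knob, angle in rad: 0 is off, the anticlockwise (seen from above) end stop, where the knob's white pointer points to the warmer's front; grows clockwise up to 4.2. Friction about 0.05 N m; it stays where it is left.
- knob_grip (a point): Point to grip the knob, on its vertical axis, 134 mm above the table, 7 mm below the knob's top. The knob is an upright black bar, 48 mm long, 14 mm thick, on a disc 50 mm across (disc top 111 mm above the table). The point's x axis lies along the bar and turns with it; at 0 the bar lies along the warmer's x axis.
- pot_red: Steel sauce pot with a red lid, 80 mm high over the lid's grip, 88 mm across, origin at the centre of its underside; stands loose in a collar of the carousel. The pot wanted at the front. Hot, not to be touched.
- pot_green: Steel sauce pot with a green lid, 80 mm high over the lid's grip, 88 mm across, origin at the centre of its underside; stands loose in a collar of the carousel. Hot, not to be touched.
- pot_white: Steel sauce pot with a white lid, 80 mm high over the lid's grip, 88 mm across, origin at the centre of its underside; stands loose in a collar of the carousel. Hot, not to be touched.
- pot_blue: Steel sauce pot with a blue lid, 80 mm high over the lid's grip, 88 mm across, origin at the centre of its underside; stands loose in a collar of the carousel. Hot, not to be touched.
- pot_yellow: Steel sauce pot with a yellow lid, 80 mm high over the lid's grip, 88 mm across, origin at the centre of its underside; stands loose in a collar of the carousel. Hot, not to be touched.
- onion_a: Peeled white onion, 72 mm across, 63 mm high, on the brown chopping board at the left; origin under its centre. Bystander.
- onion_b: Another peeled white onion of the same size on the board; origin under its centre. Bystander.
- squeeze_bottle: Yellow squeeze bottle, 56 mm across, 160 mm high, standing on the table beyond the control box; origin under its centre. Bystander.
- ramekin: White ramekin, 76 mm across, 45 mm high, on the table beside the control box; origin under its centre. Bystander.

How it is judged:
On the way, in this order (a step that is already met when the one before it is completed fails the run):
1. the thermostat knob is turned fully anticlockwise to off (value of joint knob below 0.08 rad), for 0.2 s.
2. the red-lidded pot is at the front with the T-handle gripped and the carousel still (horizontal distance between pot_red and front below 0.012 m and contact force between the fingers and handle above 2 N and angular speed of carousel below 0.06 rad/s), for 0.5 s.
At the end, for the whole second after the job is handed in: The thermostat knob is at its off stop (within 0.08 rad), the red-lidded pot stands upright in its collar with its centre within 12 mm of the front place (about 6 degrees), and the fingers still grip the T-handle (more than 2 N) with the carousel at rest (all of step 2 and value of joint knob below 0.08 rad and angle between pot_red's own z axis and vertical below 0.1 rad and height (world z) of pot_red below 0.106 m); the arm keeps its last pose, push and grip.
It fails at once if the carousel is turned before the thermostat is off (value of joint knob above 0.15 rad and distance of pot_red from where it was at the start of the episode above 0.03 m).
It fails at once if a hot pot is touched (contact force between any of the fingers, the arm and pot_red above 2 N or contact force between any of the fingers, the arm and pot_green above 2 N or contact force between any of the fingers, the arm and pot_white above 2 N or contact force between any of the fingers, the arm and pot_blue above 2 N or contact force between any of the fingers, the arm and pot_yellow above 2 N).
It fails at once if a bystander (onion, bottle or ramekin) is disturbed (distance of any of onion_a, onion_b, squeeze_bottle, ramekin from where it was at the start of the episode above 0.03 m or angle between any of onion_a, onion_b, squeeze_bottle, ramekin's own z axis and vertical above 0.5 rad).
It also fails if it takes over 62 s, if anything falls off the work surface, if the arm or the gripper's body presses on something with over 40 N, if the wrist force passes 120 N, or if a joint passes its speed limit or range.

### The arm

A 7-joint arm with a two-finger parallel gripper is mounted at the origin on the work surface. World frame = base frame: x ahead of the robot, y to its left, z up, the work surface at z = 0. Lengths are in m, angles in rad, forces in N, time in s.
With the tool pointing down it reaches from about 0.4 to 0.85 m from the base axis. Payload 10.4 kg.
Tool frame: the origin (TCP) lies at the very end of the fingers, on their centre line; the grasp point (between the pads) lies 19 mm behind it; z points along the fingers, y is the line along which they close (so a half turn about z gives the same grasp; the last joint's range is limited). The gripper opens to 85 mm and grips with 20 to 120 N. Pads are 22 mm wide; open, the fingers measure 114 mm over their backs; the gripper's body (76 mm by 85 mm) begins 54 mm behind the grasp point. The pads swing forward as they close: fully open they stand 13 mm farther back than shut.
Start: joints at [-1.215, 0.332, -0.065, 1.46, 0.022, 1.35, -0.088], TCP at [0.231, 0.581, 0.231] pointing down, gripper open.
Joint ranges: [-2.6, 2.6], [-0.5, 2.12], [-1.47, 1.34], [0.16, 2.42], [-1.27, 4.41], [0.06, 2.06], [-2.6, 2.6]. Speed limits (rad/s): [2.22, 2.22, 2.79, 2.79, 3.14, 3.14, 3.14].

### API

Orientations are given as a unit quaternion [x, y, z, w].
In Python, from workcell import * gives the robot as it stands.
- The arm moves only by the tool step_arm, never from a script. Its argument "commands" is one flat list of numbers, 7 for each row, row after row: the finger opening in mm, from 0 to 85.4, then the shift along the world's x, y, z as a fraction of full scale, then the turn, a rotation vector about the world's x, y, z as a fraction of full scale. A call has exactly 10 rows; each row is the pose to reach, as a shift and turn from the pose commanded when the call began, turning the shorter way round; what a row does not reach only later rows make up. Full scale, the value 1, is 0.6 m for a shift and pi rad for a turn. A row lasts 1/8 s, in which the tool goes at most 62.5 mm and 10.7 degrees, less where a joint would pass 70% of its speed; a pose out of reach is approached as far as the arm can. A call with a number of a shift or a turn outside -1 to 1 is refused whole. A call with a gripper value outside its range is refused whole. The fingers move at their own pace and stop on an object; "squeeze" is the grip in N (left out, the last holds). Time passes only in rows, so rows that repeat a pose let the fingers close, or fill a call up. It gives the time, the measured TCP pose, the force, the opening and the grip force at its end, in the units of the state.
- get_obs(): the state, without advancing time (a new reading comes with each control period).
- camera(name): name is "side" or "top"; returns the picture (384x512x3 uint8, red, green, blue); there is no depth.
- camera_params(name): a dict with "mtx" (3x3 intrinsics, pixels), "extrinsics" (4x4, takes a point from world to camera coordinates). Camera axes: x right, y down, z forward; pixel columns grow to the right and rows downward; lengths in m; the calibration is good to about 2 mm. A picture is of the moment at which its call begins. camera_params takes no time and is no camera call.
- hand_in(): hands the job in; it is judged then, once.
The state is a dict: "clock": time; "joint_pos": joint angles; "joint_velocities": joint speeds; "tau": joint torques, N m; "position": TCP position; "ee_rot": TCP orientation; "ft_force": force on the tool from outside, world axes, zero at the start; "torque": the same for the moment, N m; "grip_width": opening from 0.0 (shut) to 1.0 (fully open); "grasp_force": force on a finger pad.
Only numpy, scipy, OpenCV 4.12 (cv2) and the standard library are available. Lean on these libraries where they do the work, as an engineer would, in place of code of your own. Each camera call takes 0.05 s, during which the arm holds its last target. There are 200 camera calls.

## Working session

There is one attempt and no reset: what is moved stays moved. The work goes in short steps, Python scripts to look and compute and a tool call to move; the robot and the scene stay as the last step left them, time stands still between calls to the robot, and variables do not carry over. Pictures are saved under pics/ and viewed, at most 10 in all, crops included, and the job is handed in when it is done.

Besides the shell and the picture viewer there is one more tool, called after "Call:" by a JSON object that holds its "api" and its "payload". step_arm: Moves the arm, as the interface text tells. Its arguments: {"type":"object","properties":{"commands":{"type":"array","items":{"type":"number"}},"squeeze":{"type":"number"}},"required":["commands"]}

```bash
mkdir -p pics
python3 - <<'E'
from workcell import *
import cv2
for n in ("top","side"):
    cv2.imwrite(f"pics/{n}0.png",camera(n)[:,:,::-1]); p=camera_params(n); print(n,p["mtx"],p["extrinsics"])
o=get_obs();print(o)
E
```

```text
top [[406.77157191   0.         253.66341641]
 [  0.         406.77157191 189.89936108]
 [  0.           0.           1.        ]] [[-0.0065174  -0.99994396  0.00834241  0.05308541]
 [-0.99795015  0.00597283 -0.0637168   0.60248874]
 [ 0.0636634  -0.00874058 -0.99793315  1.47421729]
 [ 0.          0.          0.          1.        ]]
side [[431.59088194   0.         257.60306529]
 [  0.         431.59088194 194.48871407]
 [  0.           0.           1.        ]] [[ 0.90545643 -0.42443049 -0.00272088 -0.4779743 ]
 [-0.22067826 -0.46528747 -0.85720982  0.28088704]
 [ 0.36255999  0.77676658 -0.51496012  1.00236916]
 [ 0.          0.          0.          1.        ]]
{'clock': 0.1, 'joint_pos': array([-1.21462525,  0.33280387, -0.06467754,  1.46083405,  0.02158773,
        1.34991582, -0.08845751]), 'joint_velocities': array([ 0.00057155, -0.00120497, -0.00123251, -0.00407887, -0.00031775,
        0.00049538, -0.00011058]), 'tau': array([ 1.27570744e-03, -6.26741552e+01,  4.92280105e-02, -3.92435861e+01,
        1.64790539e-02,  6.98310017e-03,  1.13899247e-05]), 'position': array([0.23100084, 0.58038766, 0.23060956]), 'ee_rot': array([ 1.88237105e-01,  9.82123410e-01, -6.26274356e-04, -9.32893174e-05]), 'ft_force': array([-0.49326388, -0.15100556, -0.82340957]), 'torque': array([-0.01833164,  0.03960931, -0.03462234]), 'grasp_force': 0.0, 'grip_width': 1.0025495183685142}
```

View pics/top0.png

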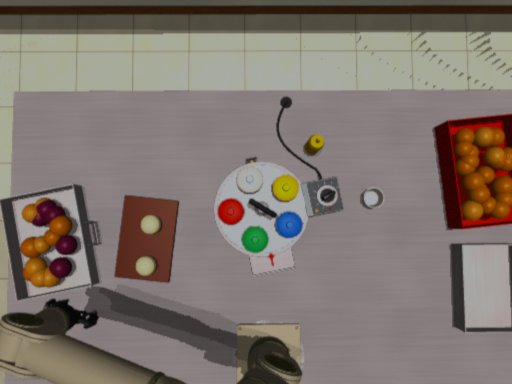

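View pics/side0.png

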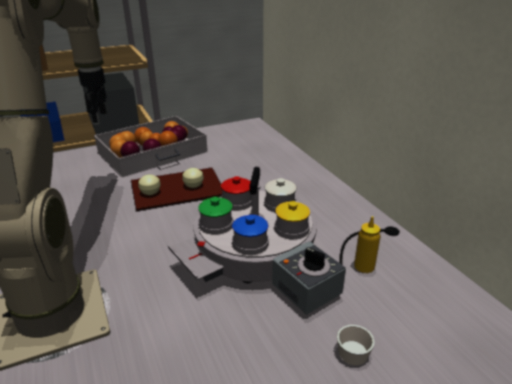

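The top view shows the red lid at (231,211), green at (255,239), the handle at (262,209), the red pointer at (271,259) and the knob at (327,195). The side view agrees: the knob is at (315,258) and the control box is in clear space, with the bottle and ramekin beyond it.

```bash
cat > h.py <<'E'
from workcell import *
import cv2, numpy as np
def ray(n,uv,z):
    p=camera_params(n);K,E=p["mtx"],p["extrinsics"];R,t=E[:3,:3],E[:3,3]
    c=-R.T@t; d=R.T@np.linalg.inv(K)@np.array([uv[0],uv[1],1.]); return (c+d*(z-c[2])/d[2])[:2]
def blob(im,lo,hi,box,mina=4):
    x0,y0,x1,y1=box; h=cv2.cvtColor(im[y0:y1,x0:x1],cv2.COLOR_RGB2HSV)
    m=cv2.inRange(h,np.array(lo),np.array(hi)); n,l,s,c=cv2.connectedComponentsWithStats(m)
    if n<2: return None
    i=1+np.argmax(s[1:,4]); return c[i]+[x0,y0],s[i,4],(l==i),(x0,y0)
E
python3 - <<'E'
from h import *
im=camera("top")
L={}
for n,lo,hi,b in (("red",(0,180,100),(8,255,255),(210,190,245,235)),("green",(45,150,60),(80,255,255),(235,220,275,260)),("blue",(100,150,80),(125,255,255),(270,205,310,245)),("yellow",(22,150,80),(35,255,255),(268,170,302,205))):
    c,a,_,_=blob(im,lo,hi,b); L[n]=ray("top",c,.168); print(n,c,a,L[n])
P=np.array(list(L.values()))
A=np.c_[2*P,np.ones(4)];s=np.linalg.lstsq(A,(P**2).sum(1),rcond=None)[0]
print("circle",s[:2],np.sqrt(s[2]+s[0]**2+s[1]**2))
c,a,m,o=blob(im,(0,0,0),(179,255,60),(245,195,280,222)); 
ys,xs=np.nonzero(m); W=np.array([ray("top",(x+o[0],y+o[1]),.238) for x,y in zip(xs,ys)])
(cc,wh,ang)=cv2.minAreaRect((W*1000).astype(np.float32)); print("handle",cc,wh,ang,a)
c,a,_,_=blob(im,(0,150,80),(8,255,255),(262,250,282,270)); print("pointer",c,a,ray("top",c,.083))
# knob black bar
c,a,m,o=blob(im,(0,0,0),(179,255,45),(316,184,338,206)); ys,xs=np.nonzero(m)
W=np.array([ray("top",(x+o[0],y+o[1]),.141) for x,y in zip(xs,ys)]);print("knob",c,a,W.mean(0),cv2.minAreaRect((W*1000).astype(np.float32)))
k=cv2.resize(im[170:225,295:350],(400,400),interpolation=cv2.INTER_CUBIC)
s_=camera("side");k2=cv2.resize(s_[235:295,285:345],(400,400),interpolation=cv2.INTER_CUBIC)
cv2.imwrite("pics/knob.png",np.hstack([k,k2])[:,:,::-1])
E
```

```text
red [230.41463415 211.15650407] 492 [0.52365729 0.12759876]
green [254.75848303 239.10379242] 501 [0.4316368  0.04808624]
blue [288.70507812 224.46289062] 512 [ 0.47872781 -0.06386534]
yellow [285.20961538 187.66153846] 520 [ 0.60009409 -0.05375389]
circle [0.53241776 0.02453187] 0.1034608164157407
handle (530.3956909179688, 24.471120834350586) (93.64669036865234, 18.40949058532715) 58.02106475830078 154
pointer [271.15384615 257.5       ] 26 [ 0.36280314 -0.00941107]
knob [328.08235294 195.29411765] 85 [ 0.5752966  -0.20048811] ((573.7742309570312, -199.3441925048828), (30.86071014404297, 43.243408203125), 44.327720642089844)
```

View pics/knob.png

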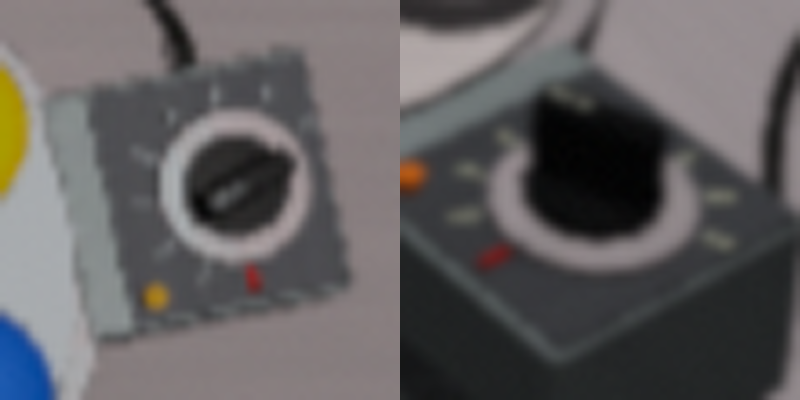

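The white pointer sits at the bar's lower-left end in the left crop, around (228,192). The red off mark is at (253,278). So the bar points at about 121° and off is at about 191°, which means roughly +70° to turn. I'm moving above the knob now.

Call:
{"api": "step_arm", "payload": {"commands": [60,0,0,0.1,0,0,0,60,0,0,0.2,0,0,0,60,0.04,-0.1,0.25,0,0,-0.05,60,0.08,-0.19,0.25,0,0,-0.1,60,0.12,-0.28,0.25,0,0,-0.15,60,0.16,-0.37,0.25,0,0,-0.2,60,0.2,-0.46,0.25,0,0,-0.2,60,0.24,-0.55,0.25,0,0,-0.2,60,0.28,-0.64,0.25,0,0,-0.2,60,0.28,-0.64,0.25,0,0,-0.2], "squeeze": 40}}

```text
clock: 1.45
position: [0.4008, 0.1924, 0.3819]
ee_rot: [0.486, 0.874, 0.001, 0.0]
ft_force: [0.3, -0.1, -0.5]
grip_width: 0.701
grasp_force: 0.0
```

Run:
```python
from h import *
print("ring",ray("top",(327.45,195.6),.105),"bar",ray("top",(329.0,195.6),.141))
```

```text
ring [ 0.57602288 -0.20519109] bar [ 0.57424038 -0.20356656]
```

Call:
{"api": "step_arm", "payload": {"commands": [60,0.04,-0.09,0,0,0,0,60,0.08,-0.18,0,0,0,0,60,0.12,-0.27,0,0,0,0,60,0.16,-0.36,0,0,0,0,60,0.2,-0.45,0,0,0,0,60,0.24,-0.54,0,0,0,0,60,0.29,-0.64,-0.04,0,0,0,60,0.29,-0.66,-0.12,0,0,0,60,0.29,-0.66,-0.22,0,0,0,60,0.29,-0.66,-0.28,0,0,0]}}

```text
clock: 2.7
position: [0.5724, -0.1979, 0.2098]
ee_rot: [0.482, 0.876, -0.0, -0.002]
ft_force: [0.5, 0.8, 0.9]
grip_width: 0.706
grasp_force: 0.0
```

Run:
```python
from h import *
o=get_obs();print(o["position"],o["ee_rot"],o["joint_pos"])
a=camera("top")[150:240,270:370];b=camera("side")[185:285,265:365]
cv2.imwrite("pics/ab.png",np.hstack([cv2.resize(x,(400,400),interpolation=2) for x in(a,b)])[:,:,::-1])
for n in("top","side"):
  p=camera_params(n)
  for q in (o["position"],[.575,-.2025,.141]): 
    c=p["mtx"]@(p["extrinsics"]@np.r_[q,1])[:3];print(n,c[:2]/c[2])
```

```text
[ 0.57243828 -0.19789569  0.20981478] [ 4.82296412e-01  8.76006267e-01 -3.62064866e-04 -1.74917503e-03] [-0.34914991  0.37051189  0.77749262  1.57725443 -0.26588573  1.30708152
  1.02930984]
top [331.39262241 195.10436195]
top [328.68016418 195.376958  ]
side [313.94045994 224.88903937]
side [314.02003491 250.52047508]
```

View pics/ab.png

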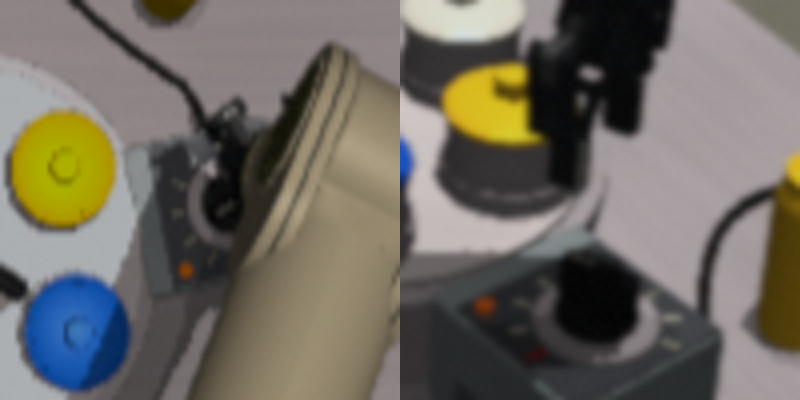

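Call:
{"api": "step_arm", "payload": {"commands": [60,0.003,-0.006,-0.05,0,0,0,60,0.003,-0.006,-0.1,0,0,0,60,0.003,-0.006,-0.14,0,0,0,60,0.003,-0.006,-0.158,0,0,0,60,0.003,-0.006,-0.158,0,0,0,0,0.003,-0.006,-0.158,0,0,0,0,0.003,-0.006,-0.158,0,0,0,0,0.003,-0.006,-0.158,0,0,0,0,0.003,-0.006,-0.158,0,0,0,0,0.003,-0.006,-0.158,0,0,0], "squeeze": 40}}

```text
clock: 4.05
position: [0.5754, -0.2029, 0.1194]
ee_rot: [0.483, 0.876, 0.0, 0.001]
ft_force: [-0.6, 1.0, 5.7]
grip_width: 0.157
grasp_force: 40.7
```

Call:
{"api": "step_arm", "payload": {"commands": [0,0,0,0,0,0,0.04,0,0,0,0,0,0,0.08,0,0,0,0,0,0,0.12,0,0,0,0,0,0,0.16,0,0,0,0,0,0,0.2,0,0,0,0,0,0,0.24,0,0,0,0,0,0,0.28,0,0,0,0,0,0,0.31,0,0,0,0,0,0,0.34,0,0,0,0,0,0,0.34]}}

```text
clock: 5.3
position: [0.5747, -0.2041, 0.1194]
ee_rot: [-0.031, 1.0, -0.0, 0.0]
ft_force: [-2.1, -2.0, 6.3]
grip_width: 0.155
grasp_force: 40.7
```

```bash
python3 -c "
from h import *
o=get_obs();print(o['torque'],o['ft_force'],o['joint_pos'][6])"
```

```text
[-0.40844394  0.62708298  0.04357495] [-2.14708444 -1.99091763  6.34352797] 2.069169397450665
```

Call:
{"api": "step_arm", "payload": {"commands": [0,0,0,0,0,0,0.01,0,0,0,0,0,0,0.02,0,0,0,0,0,0,0.03,0,0,0,0,0,0,0.04,0,0,0,0,0,0,0.05,0,0,0,0,0,0,0.06,0,0,0,0,0,0,0.07,0,0,0,0,0,0,0.07,0,0,0,0,0,0,0.07,0,0,0,0,0,0,0.07]}}

```text
clock: 6.55
position: [0.5748, -0.2043, 0.1195]
ee_rot: [-0.138, 0.99, -0.0, 0.0]
ft_force: [-2.4, -1.5, 7.1]
grip_width: 0.155
grasp_force: 69.5
```

```bash
python3 -c "
from h import *
o=get_obs();print(o['torque'],o['ft_force'],o['joint_pos'][6],o['ee_rot'])"
```

```text
[-0.26857092  0.43478163 -1.65737489] [-2.3871072  -1.50224624  7.11391342] 2.2711049496145113 [-1.37995292e-01  9.90432728e-01 -3.02970165e-04  4.67803315e-04]
```

Call:
{"api": "step_arm", "payload": {"commands": [50,0,0,0,0,0,0,50,0,0,0,0,0,0,50,0,0,0,0,0,0,50,0,0,0.08,0,0,0,50,0,0,0.17,0,0,0,50,0,0,0.26,0,0,0,50,0,0,0.33,0,0,-0.05,50,0,0.06,0.33,0,0,-0.1,50,0,0.14,0.33,0,0,-0.15,50,-0.02,0.22,0.33,0,0,-0.2]}}

```text
clock: 7.8
position: [0.5629, -0.0692, 0.3162]
ee_rot: [0.175, 0.985, -0.0, -0.0]
ft_force: [1.4, 0.7, -0.2]
grip_width: 0.586
grasp_force: 0.0
```

Call:
{"api": "step_arm", "payload": {"commands": [60,-0.02,0.05,0,0,0,-0.05,60,-0.04,0.1,0,0,0,-0.1,60,-0.04,0.14,0,0,0,-0.15,60,-0.055,0.16,0,0,0,-0.2,60,-0.055,0.16,0,0,0,-0.25,60,-0.055,0.16,0,0,0,-0.3,60,-0.055,0.16,0,0,0,-0.35,60,-0.055,0.16,0,0,0,-0.4,60,-0.055,0.16,0,0,0,-0.45,60,-0.055,0.16,0,0,0,-0.5]}}

```text
clock: 9.05
position: [0.5298, 0.0252, 0.3165]
ee_rot: [0.82, 0.572, -0.0, -0.0]
ft_force: [-0.1, 0.2, 0.6]
grip_width: 0.706
grasp_force: 0.0
```

Run:
```python
from h import *
o=get_obs();print(o["position"],o["ee_rot"],o["joint_pos"])
a=camera("top")[150:280,200:360];b=camera("side")[150:290,180:350]
cv2.imwrite("pics/cd.png",np.hstack([cv2.resize(x,(400,330),interpolation=2) for x in(a,b)])[:,:,::-1])
```

```text
[0.52981229 0.02518704 0.31646755] [ 8.20068268e-01  5.72265700e-01 -6.22809075e-05 -8.53606517e-06] [-0.62902526  0.08017157  0.53328669  1.59730593 -0.04086386  1.47540575
 -0.44551114]
```

View pics/cd.png

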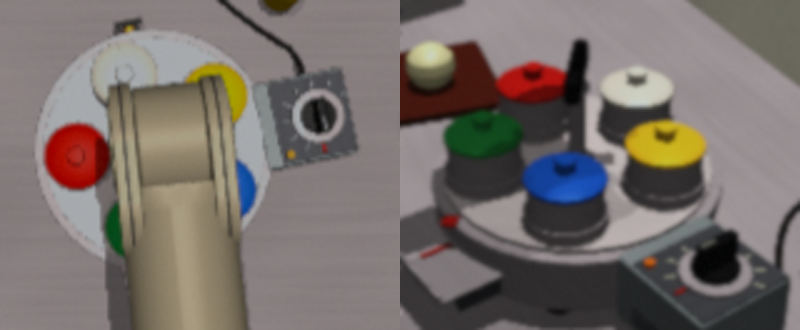

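The picture shows the knob bar at (318,117) in the left crop, pointing at the red off mark, with the pots undisturbed. Next I'll grip the handle.

Call:
{"api": "step_arm", "payload": {"commands": [60,0.002,0,0,0,0,-0.03,60,0.002,0,0,0,0,-0.064,60,0.002,0,-0.06,0,0,-0.064,60,0.002,0,-0.12,0,0,-0.064,60,0.002,0,-0.17,0,0,-0.064,60,0.002,0,-0.186,0,0,-0.064,0,0.002,0,-0.186,0,0,-0.064,0,0.002,0,-0.186,0,0,-0.064,0,0.002,0,-0.186,0,0,-0.064,0,0.002,0,-0.186,0,0,-0.064], "squeeze": 60}}

```text
clock: 10.4
position: [0.5323, 0.0249, 0.2064]
ee_rot: [0.872, 0.489, 0.001, 0.001]
ft_force: [2.6, -1.2, 7.2]
grip_width: 0.198
grasp_force: 60.7
```

Call:
{"api": "step_arm", "payload": {"commands": [0,0,0,0,0,0,0.01,0,0,0,0,0,0,0.03,0,0,0,0,0,0,0.06,0,0,0,0,0,0,0.09,0,0,0,0,0,0,0.12,0,0,0,0,0,0,0.15,0,0,0,0,0,0,0.18,0,0,0,0,0,0,0.21,0,0,0,0,0,0,0.24,0,0,0,0,0,0,0.27]}}

```text
clock: 11.65
position: [0.531, 0.0251, 0.2064]
ee_rot: [0.592, 0.806, 0.0, -0.0]
ft_force: [-6.3, -0.8, 12.4]
grip_width: 0.2
grasp_force: 61.8
```

Call:
{"api": "step_arm", "payload": {"commands": [0,0,0,0,0,0,0.03,0,0,0,0,0,0,0.06,0,0,0,0,0,0,0.09,0,0,0,0,0,0,0.12,0,0,0,0,0,0,0.15,0,0,0,0,0,0,0.18,0,0,0,0,0,0,0.21,0,0,0,0,0,0,0.23,0,0,0,0,0,0,0.24,0,0,0,0,0,0,0.24]}}

```text
clock: 12.9
position: [0.5301, 0.0244, 0.2064]
ee_rot: [0.256, 0.967, -0.0, -0.001]
ft_force: [-11.0, -2.9, 16.1]
grip_width: 0.204
grasp_force: 62.2
```

Run:
```python
from h import *
o=get_obs();print(o["position"],o["ee_rot"],o["torque"],o["joint_pos"][6],o["grasp_force"])
A=camera("top");B=camera("side")
cv2.imwrite("pics/ef.png",np.hstack([cv2.resize(x,(400,330),interpolation=2) for x in(A[150:280,200:360],B[150:290,180:350])])[:,:,::-1])
r=blob(B,(0,180,90),(8,255,255),(180,170,300,250),20)
print(r[:2],"red",ray("side",r[0],.168))
r=blob(A,(22,150,80),(35,255,255),(205,150,310,250)); print("yel",r[:2],ray("top",r[0],.168))
```

```text
[0.53010571 0.02439615 0.20635937] [ 2.55635335e-01  9.66772857e-01 -1.45359486e-04 -8.92522759e-04] [-0.67647661  2.3902684  -0.0995825 ] 0.974706820155601 62.23028898239136
(array([222.33333333, 218.16666667]), np.int32(216)) red [ 0.42055303 -0.02863141]
yel (array([239.29347826, 184.51956522]), np.int32(460)) [0.61140656 0.0980092 ]
```

View pics/ef.png

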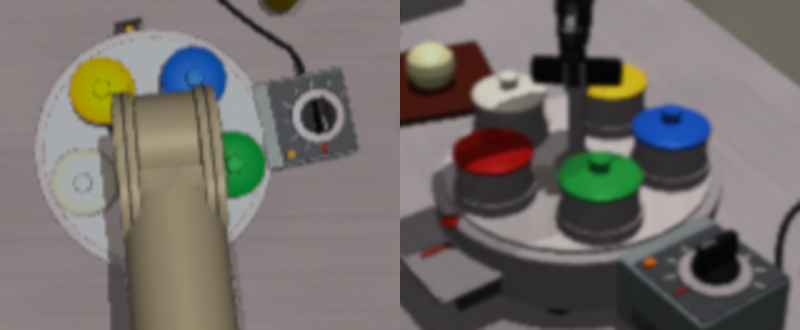

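The red pot is near the front but about 5° short, and its lid is at (493,152) in the right crop.

Call:
{"api": "step_arm", "payload": {"commands": [0,0,0,0,0,0,0.01,0,0,0,0,0,0,0.02,0,0,0,0,0,0,0.03,0,0,0,0,0,0,0.03,0,0,0,0,0,0,0.03,0,0,0,0,0,0,0.03,0,0,0,0,0,0,0.03,0,0,0,0,0,0,0.03,0,0,0,0,0,0,0.03,0,0,0,0,0,0,0.03]}}

```text
clock: 14.25
position: [0.53, 0.0243, 0.2064]
ee_rot: [0.21, 0.978, -0.0, -0.001]
ft_force: [-12.8, -4.0, 15.6]
grip_width: 0.2
grasp_force: 62.3
```

Run:
```python
from h import *
o=get_obs();print(o["ee_rot"],o["torque"],o["grasp_force"])
A=camera("top");B=camera("side")
C=np.array([.531,.0245])
def rep(n,cam,im,lo,hi,b):
    r=blob(im,lo,hi,b)
    pts=np.argwhere(r[2])[:,::-1]+np.array(r[3])
    e=cv2.minEnclosingCircle(pts.astype(np.float32)) if cam=="top" else cv2.fitEllipse(cv2.convexHull(pts.astype(np.int32)))
    for c in (r[0],e[0]):
        p=ray(cam,c,.168)-C; print(n,cam,np.round(c,1),r[1],np.linalg.norm(p).round(4),np.degrees(np.arctan2(p[1],p[0])).round(1)%360)
rep("yel","top",A,(22,150,80),(35,255,255),(205,150,310,250))
rep("blue","top",A,(100,150,60),(125,255,255),(205,150,310,250))
rep("green","side",B,(45,130,40),(80,255,255),(180,150,350,290))
rep("blue","side",B,(100,150,60),(125,255,255),(180,150,350,290))
rep("red","side",B,(0,150,70),(8,255,255),(195,190,250,235))
cv2.imwrite("pics/g.png",cv2.resize(B[180:280,180:300],(720,600),interpolation=2)[:,:,::-1])
for z,r in ((.168,.105),(.094,.16),(.072,.2)):
  p=camera_params("side");a=np.radians(191.2)
  c=p["mtx"]@(p["extrinsics"]@np.r_[C+r*np.array([np.cos(a),np.sin(a)]),z,1])[:3];print("front line px crop",(c[:2]/c[2]-180)*6)
```

```text
[ 2.10108899e-01  9.77677499e-01 -2.08837925e-04 -9.56984408e-04] [-0.75908161  2.49529022  0.13185844] 62.31360197067261
yel top [237.1 186.9] 460 0.1086 48.2
yel top [238.5 187.5] 460 0.1038 47.2
blue top [273.8 176.9] 370 0.1126 338.8
blue top [274. 179.] 370 0.1065 337.1
green side [268.7 224.1] 609 0.1253 260.8
green side [268.7 224.1] 609 0.1251 260.9
blue side [294.4 202.1] 481 0.1049 322.6
blue side [294.4 202.1] 481 0.1049 322.5
red side [223.1 218.7] 352 0.1232 207.2
red side [223.1 218.7] 352 0.1229 207.1
front line px crop [242.30081579 184.59975193]
front line px crop [139.06837348 375.44558718]
front line px crop [ 58.89886796 452.79897677]
```

View pics/g.png

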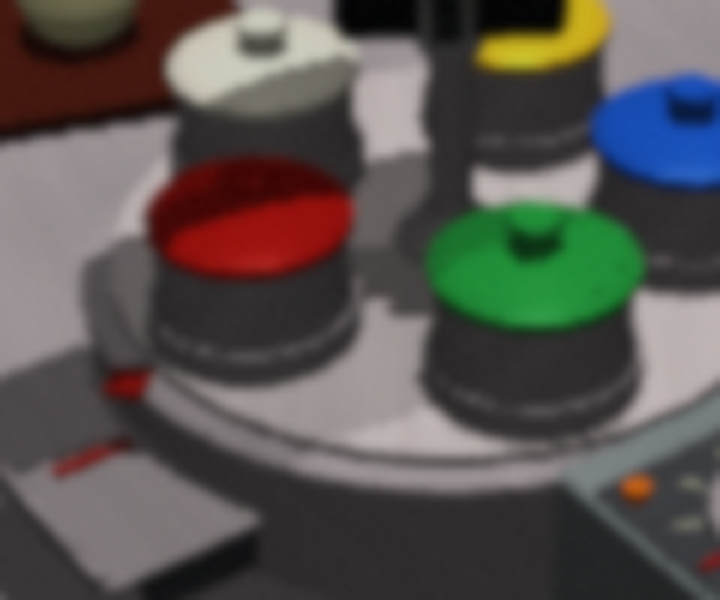

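Run:
```python
from h import *
C=np.array([.531,.0245])
for z in (.145,.15,.155,.16):
  for n,c in (("red",(221.8,216.2)),("green",(269.2,224.1)),("blue",(295,202))):
    p=ray("side",c,z)-C; print(z,n,np.linalg.norm(p).round(4),np.degrees(np.arctan2(p[1],p[0])).round(1)%360)
for c,z in (((180+125/6,180+383/6),.094),((180+90/6,180+458/6),.072)):
  p=ray("side",c,z)-C; print(p,np.degrees(np.arctan2(p[1],p[0])).round(1)%360)
```

```text
0.145 red 0.0979 187.1
0.145 green 0.0949 267.6
0.145 blue 0.1088 342.8
0.15 red 0.1014 190.9
0.15 green 0.1014 265.9
0.15 blue 0.1072 338.6
0.155 red 0.1054 194.4
0.155 green 0.1081 264.4
0.155 blue 0.1062 334.3
0.16 red 0.1097 197.7
0.16 green 0.1148 263.1
0.16 blue 0.1058 330.0
[-0.16394598 -0.03347883] 191.5
[-0.18556239 -0.04761887] 194.4
```

The red lid at (251,217) lines up with the rim pointer at (125,383): the pot is at about 192° and the front is at about 191.4°, inside the 6° tolerance. The carousel is still and held with 62 N.

```bash
python3 -c "
from workcell import *
print(hand_in())"
```

```text
the job is handed in; nothing more can be done
None
```

The job is handed in, with no verdict returned. The knob was turned to its off stop, and the red-lidded pot stands within about 1–2° of the front by the images. The gripper still holds the T-handle at about 62 N.

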